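Fasten the conveyor drive cover with the panel key

ROBOT

A 6-joint arm with a two-finger parallel gripper is mounted at the origin on the work surface. World frame = base frame: x ahead of the robot, y to its left, z up, the work surface at z = 0. Lengths are in m, angles in rad, forces in N, time in s.
With the tool pointing down it reaches from about 0.375 to 0.9 m from the base axis. Payload 3.1 kg.
Tool frame: the origin (TCP) lies at the very end of the fingers, on their centre line; the grasp point (between the pads) lies 19 mm behind it (arm.grip_point_offset is the distance from the TCP to the grasp point, in m); z points along the fingers, y is the direction in which the jaws open and shut (so a half turn about z gives the same grasp; the last joint's range is limited). The gripper opens to 87 mm and grips with 3 to 60 N. Pads are 19 mm wide; open, the fingers measure 117 mm over their backs; the gripper's body (75 mm by 190 mm) begins 51 mm behind the grasp point.
Start: joints at [-1.381, 0.527, 1.433, -0, 1.181, -0.178], TCP at [0.225, -0.583, 0.223] pointing down, gripper open.
Joint ranges: [-3.08, 3.08], [-0.75, 2.2], [0.22, 2.44], [-1.43, 4.57], [0, 2.65], [-2.85, 2.85]. Speed limits (rad/s): [2.79, 2.79, 3.14, 3.14, 3.14, 3.14].

INTERFACE

Orientations are given as a 3x3 rotation matrix whose columns are the frame's x, y, z axes.
In Python, from station import state, optics, arm, spotter gives the robot as it stands.
- The arm moves only by the tool servo_tool, never from a script. Its argument "moves" is a list that holds one entry, the list of rows, each a list of 5 numbers: the closure in counts, from 0 (fully open) to 255 (shut), then the shift along the tool's x, y, z in mm, then the turn about the tool's z in rad. In form: [[[grip, tx, ty, tz, roll], ...]]. A call has 1 to 12 rows; each row is the pose to reach, as a shift and turn from the pose commanded when the call began, along the tool's axes at that moment; what a row does not reach only later rows make up. A row lasts 1/10 s, in which the tool goes at most 50 mm and 8.59 degrees, less where a joint would pass 70% of its speed; a pose out of reach is approached as far as the arm can. A call with a gripper value outside its range is refused whole. The fingers move at their own pace and stop on an object; the grip force is fixed at half the most. Time passes only in rows, so rows that repeat a pose let the fingers close. It gives the time, the measured TCP pose, the force and the opening at its end, in the units of the state.
- state(): the state, without advancing time (a new reading comes with each control period).
- optics.get_image(name): name is "scene" or "top" or "wrist"; returns a dict with "img" (400x640x3 uint8, red, green, blue), "z_map" (400x640 float32, m along the optical axis (not along the pixel's ray), 0 where there is no reading), "fx", "fy", "cx", "cy" (pixels), "R" (3x3) and "t" (3): a world point X has camera coordinates R X + t. Camera axes: x right, y down, z forward; pixel columns grow to the right and rows downward; lengths in m; the calibration is good to about 2 mm. A picture is of the moment at which its call begins.
- arm.finish_job(): hands the job in, once; it reports no verdict.
Trained networks look in a picture, given as the dict that the camera call returned (one of the last four; its "shot" number tells which), for a name from the list of things; names that differ only in an ending like _2 or _b are one class to them, and where a whole thing is asked for, a point or a joint stands for the part that bears it (a point fixed in the world has none). Each returns a list of dicts, best first, with "p" (0 to 1); they miss things now and then, are a little off and sometimes report something else, mostly with a low value. They report only what shows in the picture. A call takes as long as a camera call. They do not tell look-alikes from the thing itself.
- spotter.boxes_of(picture, target): "point" ([x, y, z] in m, in the coordinates of the camera as it stood for that picture, good to about 4 mm: the middle of the surface that is visible of it).
- spotter.trace(picture, target): "pixels" (400x640 bool, what is visible of it).
- spotter.place_of(picture, target): "point" ([x, y, z] in m, in the coordinates of the camera as it stood for that picture, good to about 4 mm: a listed point, or the origin of a listed thing).
The state is a dict: "t": time; "q": joint angles; "dq": joint speeds; "effort": joint torques, N m; "tool_pos": TCP position; "eef_rot": TCP orientation; "wrist_force": force on the tool from outside, world axes, zero at the start; "wrist_torque": the same for the moment, N m; "gripper_width": finger opening in m.
Only numpy, scipy, OpenCV 4.12 (cv2) and the standard library are available. Lean on these libraries where they do the work, as an engineer would, in place of code of your own. Each camera call takes 0.05 s, during which the arm holds its last target. There are 200 camera calls.

TASK

One of the three slotted studs on the cover of the conveyor's drive housing still stands up out of its collar. Take the panel key from its wooden holder and, with the key, press that stud and turn it clockwise until it drops into its catch and its head is fully home, flush with its collar. Then put the key back upright in its holder, as it stood, let go of it, and leave the goods on the bench where they are.

Things in the scene. Friction and masses are not known exactly. Their poses are not given: they have to be found in the camera images.
- housing: Fixed grey drive housing, 180 x 260 mm, with an aluminium cover of 190 x 270 mm on top; origin at the centre of its underside, on the bench; top of the cover 90 mm above the bench. Three stud collars stand on the cover; two hold plain steel studs that are already fastened (heads flush with their collars), one holds the stud to fasten.
- rim (a point): Centre of the top of the collar of the stud to fasten: a fixed dark steel ring, 52 mm outside, 39 mm inside, 12 mm high, standing on the cover (its top is 102 mm above the bench). Which of the three collars it is changes.
- stud_slot (a point): The steel stud to fasten: centre of the top of its round head (36 mm across, 12 mm thick), z up, x along its slot. The slot is 8 mm wide, 10 mm deep, 30 mm long, closed at its ends. At the start the head stands 7 mm above its collar. It turns clockwise seen from above with little effort (under 0.1 N m), between stops about 100 degrees apart.
- stud_turn: The same stud; origin 12 mm below stud_slot. It can be pressed only 1 mm until, at a hidden angle 45 to 80 degrees clockwise from its start, the pin on its shank meets a notch about 20 degrees wide (turned past it, the pin rides over). There a push of 6 to 8 N sends it down, 7 mm in all, flush with its collar; it stays there and turns no further.
- key_grip (a point): Grip point of the panel key, on its axis, 70 mm above the blade's lower end; z up, x along handle and blade. The handle is an upright black slab 60 mm (x) by 14 mm (y), from 48 to 84 mm above the lower end; below it are a steel collar 34 mm across (40 to 48 mm) and a 12 mm shank. Mass about 0.14 kg.
- key_tip (a point): Centre of the lower end of the key's flat blade: 24 mm (x) by 4 mm (y), 14 mm long, thinned to 2.5 mm over its last 3 mm. The blade fits the stud's slot.
- holder: Fixed wooden block 80 x 70 x 50 mm, origin at the centre of its underside; in its top a hole 30 mm (x) by 18 mm (y), 46 mm deep. The key stands in it on its steel collar, its blade's lower end 10 mm above the bench, blade along the holder's x.
- jar: Bystander: a glass jar with a steel lid, 84 mm across, 150 mm high, loose; origin under its centre.
- mug: Bystander: a white mug, 80 mm across, 90 mm high, loose; origin under its centre.
- carton: Bystander: a carton 100 x 130 x 80 mm, loose; origin under its centre.
- taperoll: Bystander: a cardboard roll 100 mm across, 48 mm high, lying flat, loose; origin under its centre.
Mind the look-alikes: they are no part of the job. Leave any turquoise look-alike of the holder alone. Leave any yellow look-alike of the part that bears key_grip alone.

How it is judged:
By the outcome, as a careful person would: the job done as asked, in the order asked, and still so for the second after the job is handed in, with the robot touching nothing.
It also fails if it takes over 48 s, if anything falls off the work surface, if the arm or the gripper's body presses on something with over 40 N, if the wrist force passes 120 N, or if a joint passes its speed limit or range.

## Working session

There is one attempt and no reset: what is moved stays moved. The work goes in short steps, Python scripts to look and compute and a tool call to move; the robot and the scene stay as the last step left them, time stands still between calls to the robot, and variables do not carry over. Pictures are saved under pics/ and viewed, about 8 in all and at most 12, crops included, and the job is handed in when it is done.

Besides the shell and the picture viewer there is one more tool, called after "Call:" by a JSON object that holds its "name" and its "arguments", one argument or row to a line. servo_tool: Moves the arm, as the interface text tells. Its arguments: {"type":"object","properties":{"moves":{"type":"array","items":{"type":"array","items":{"type":"array","items":{"type":"number"}}}}},"required":["moves"]}

```bash
ls; mkdir -p pics
cat > h.py <<'E'
import numpy as np, cv2
from station import state, optics, arm, spotter
def shot(n, save=None):
    p=optics.get_image(n)
    if save: cv2.imwrite('pics/'+save, cv2.cvtColor(p['img'],cv2.COLOR_RGB2BGR))
    return p
def w(p,c): return p['R'].T@(np.array(c)-p['t'])
def pix(p,X):
    c=p['R']@np.array(X)+p['t']; return np.array([p['fx']*c[0]/c[2]+p['cx'],p['fy']*c[1]/c[2]+p['cy']])
def cloud(p):
    z=p['z_map']; v,u=np.indices(z.shape)
    c=np.stack([(u-p['cx'])/p['fx']*z,(v-p['cy'])/p['fy']*z,z],-1)
    return (c-p['t'])@p['R']
E
python3 - <<'E'
from h import *
np.set_printoptions(precision=4,suppress=True)
ims=[shot(n) for n in('scene','top')]
for p,n in zip(ims,('scene','top')):
    cv2.imwrite(f'pics/a_{n}.png',cv2.cvtColor(p['img'],cv2.COLOR_RGB2BGR))
    for t in('rim','stud_slot','key_grip','key_tip','holder','housing','jar','mug','carton','taperoll'):
        for r in spotter.place_of(p,t)[:3]:
            X=w(p,r['point']); print(n,t,round(r['p'],2),X,pix(p,X).round())
print({k:v for k,v in state().items()})
E
```

```text
pics
scene rim 0.75 [ 0.5295 -0.0475  0.0986] [303. 186.]
scene stud_slot 0.55 [ 0.5318 -0.048   0.1072] [303. 184.]
scene key_grip 0.56 [ 0.4576 -0.2908  0.0805] [209. 183.]
scene key_grip 0.51 [ 0.3432 -0.3172  0.0673] [206. 167.]
scene key_tip 0.82 [ 0.3493 -0.3212  0.0006] [208. 188.]
scene key_tip 0.61 [ 0.4642 -0.2879  0.0096] [214. 207.]
scene holder 0.79 [ 0.4161 -0.4102 -0.0025] [172. 203.]
scene holder 0.66 [ 0.4147 -0.1616  0.0059] [262. 195.]
scene holder 0.61 [ 0.46   -0.2852  0.0014] [216. 208.]
scene housing 0.87 [ 0.5696  0.044  -0.0067] [341. 227.]
scene jar 0.91 [ 0.7521 -0.1799 -0.0001] [250. 282.]
scene jar 0.34 [ 0.5348 -0.0489  0.1057] [303. 185.]
scene mug 0.91 [0.3576 0.3639 0.0003] [435. 176.]
scene carton 0.35 [ 0.7517 -0.1832 -0.    ] [249. 282.]
scene taperoll 0.59 [ 0.571   0.0425 -0.0044] [340. 226.]
top rim 0.59 [ 0.5314 -0.0532  0.0992] [345. 214.]
top stud_slot 0.53 [ 0.528  -0.0568  0.1073] [347. 216.]
top key_grip 0.77 [ 0.3419 -0.3159  0.0721] [448. 294.]
top key_grip 0.67 [ 0.4599 -0.2889  0.0812] [438. 246.]
top holder 0.91 [ 0.415  -0.1627 -0.00
[... 438 characters left out ...]
p carton 0.17 [ 0.4579 -0.2897  0.0812] [438. 247.]
top taperoll 0.58 [ 0.7011 -0.3688 -0.0051] [458. 160.]
top taperoll 0.43 [ 0.7501 -0.1841 -0.0006] [392. 141.]
{'t': 1.1, 'q': array([-1.3805,  0.5275,  1.4327, -0.    ,  1.1813, -0.1785]), 'dq': array([-0.0013, -0.0004, -0.0002, -0.0007, -0.0001,  0.0002]), 'effort': array([  0.0011, -44.0021, -17.6989,   0.0635,   0.0506,  -0.    ]), 'tool_pos': array([ 0.2253, -0.583 ,  0.2225]), 'eef_rot': array([[ 0.9328,  0.3605,  0.    ],
       [ 0.3605, -0.9328, -0.    ],
       [-0.    ,  0.    , -1.    ]]), 'wrist_force': array([-0.1174,  0.2413,  0.5781]), 'wrist_torque': array([-0.0101,  0.0264,  0.0145]), 'gripper_width': 0.08715988299790578}
```

View images.

Run:
```python
import cv2
a=cv2.imread('pics/a_top.png');b=cv2.imread('pics/a_scene.png')
a=cv2.resize(a[120:320,130:530],(800,400),interpolation=cv2.INTER_CUBIC)
cv2.imwrite('pics/v1.png',a)
```

```text
(no output)
```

View pics/v1.png

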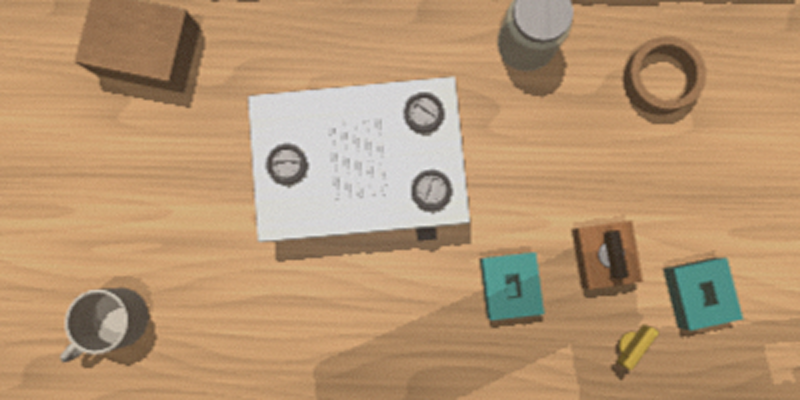

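View pics/a_scene.png

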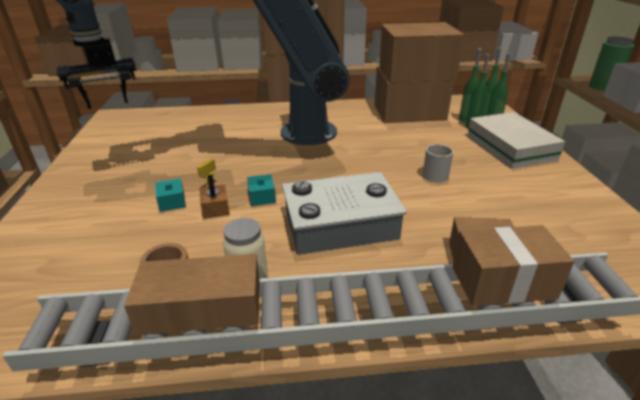

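Run:
```python
from h import *
np.set_printoptions(precision=4,suppress=True)
p=shot('top'); C=cloud(p); s=state()
def pca(P):
    m=P.mean(0); U,S,V=np.linalg.svd(P[:,:2]-m[:2],full_matrices=False); return m,np.degrees(np.arctan2(V[0,1],V[0,0])),S/np.sqrt(len(P))
m=(np.hypot(C[...,0]-.46,C[...,1]+.289)<.05)&(C[...,2]>.075)
print('handle',m.sum(),pca(C[m]))
m=(np.hypot(C[...,0]-.455,C[...,1]+.288)<.07)&(C[...,2]>.04)&(C[...,2]<.056)
P=C[m][:,:2].astype(np.float32); print('holder',m.sum(),cv2.minAreaRect(P))
H=C[...,2]
for u,v in((432,190),(424,113),(287,164)):
    uu,vv=130+u//2,120+v//2; print(C[vv,uu],np.median(H[vv-4:vv+5,uu-4:uu+5]))
wp=shot('wrist'); R=wp['R'];c=-R.T@wp['t']; E=s['eef_rot']
print('cam in tool',E.T@(c-s['tool_pos']),'\n',E.T@R.T,wp['fx'],wp['cx'],wp['cy'])
```

```text
handle 173 (array([ 0.4576, -0.2877,  0.091 ]), np.float64(-169.23585981246993), array([0.0171, 0.0045]))
holder 633 ((0.4577261805534363, -0.289549857378006), (0.08000096678733826, 0.07165777683258057), 9.595901489257812)
[ 0.5303 -0.0551  0.0953] 0.1063851059980287
[ 0.6308 -0.0429  0.0913] 0.0999472362872533
[0.5592 0.132  0.0906] 0.09912648128408492
cam in tool [ 0.0787 -0.0001 -0.1617] 
 [[ 0.0004 -0.9583 -0.2859]
 [ 1.      0.0005 -0.0004]
 [ 0.0005 -0.2859  0.9583]] 344.5335805904633 316.43165797418476 202.87332535151234
```

Call:
{"name": "servo_tool", "arguments": {
  "moves": [
    [[0,323,-190,10,0.19],[0,323,-190,10,0.19],[0,323,-190,10,0.19],[0,323,-190,10,0.19],[0,323,-190,20,0.19],[0,323,-190,20,0.19],[0,323,-190,20,0.19],[0,323,-190,20,0.19],[0,323,-190,20,0.19],[0,323,-190,20,0.19],[0,323,-190,20,0.19]]
  ]
}}

```text
t: 2.3
tool_pos: [0.4578, -0.2904, 0.2027]
eef_rot: [[0.984, 0.177, 0.0], [0.177, -0.984, -0.001], [0.0, 0.001, -1.0]]
wrist_force: [0.2, 0.2, -0.6]
gripper_width: 0.0871
```

```bash
cat >> h.py <<'E'
np.set_printoptions(precision=4,suppress=True)
def pca(P):
    m=P.mean(0); U,S,V=np.linalg.svd(P[:,:2]-m[:2],full_matrices=False); return m,np.degrees(np.arctan2(V[0,1],V[0,0])),S/np.sqrt(len(P))
def tool():
    s=state(); print('t',round(s['t'],2),'tcp',s['tool_pos'],'yaw',np.degrees(np.arctan2(s['eef_rot'][1,0],s['eef_rot'][0,0])).round(2),'F',s['wrist_force'],'T',s['wrist_torque'],'w',s['gripper_width'],'q6',s['q'][5].round(3)); return s
E
python3 - <<'E'
from h import *
s=tool()
p=shot('wrist','w1.png'); C=cloud(p)
m=(np.hypot(C[...,0]-.458,C[...,1]+.289)<.05)&(C[...,2]>.085)&(C[...,2]<.12)
P=C[m]; print('handle',m.sum(),pca(P),cv2.minAreaRect(P[:,:2].astype(np.float32)),P[:,2].min(),P[:,2].max())
m=(np.hypot(C[...,0]-.458,C[...,1]+.288)<.07)&(C[...,2]>.044)&(C[...,2]<.056)
print('holder',cv2.minAreaRect(C[m][:,:2].astype(np.float32)),np.median(C[m][:,2]))
for r in spotter.place_of(p,'key_grip')[:2]: print(r['p'],w(p,r['point']))
E
```

```text
t 2.3 tcp [ 0.4578 -0.2904  0.2027] yaw 10.19 F [ 0.2133  0.2323 -0.6059] T [-0.0039  0.0249 -0.0325] w 0.08705568896836072 q6 0.622
handle 1190 (array([ 0.4608, -0.2876,  0.0929]), np.float64(-169.48921519829048), array([0.0172, 0.004 ])) ((0.45914730429649353, -0.287653386592865), (0.059371717274188995, 0.013790722005069256), 10.43775749206543) 0.08584830341200533 0.09592939710918914
holder ((0.4589363634586334, -0.28785982728004456), (0.08012903481721878, 0.07018963992595673), 9.738921165466309) 0.049356260437134265
0.7 [ 0.2927 -0.3858  0.0065]
0.69 [ 0.4585 -0.2893  0.0832]
```

View pics/w1.png

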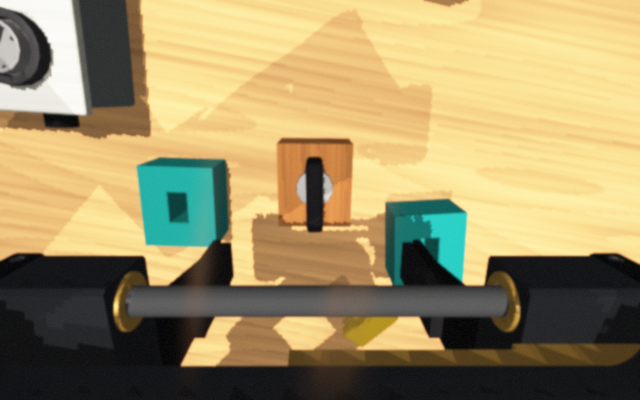

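Call:
{"name": "servo_tool", "arguments": {
  "moves": [
    [[0,1.7,-2.4,50,0],[0,1.7,-2.4,100,0],[0,1.7,-2.4,130,0],[0,1.7,-2.4,140,0],[0,1.7,-2.4,140,0],[255,1.7,-2.4,140,0],[255,1.7,-2.4,140,0],[255,1.7,-2.4,140,0],[255,1.7,-2.4,140,0],[255,1.7,-2.4,140,0],[255,1.7,-2.4,140,0]]
  ]
}}

```text
t: 3.5
tool_pos: [0.4595, -0.2866, 0.0629]
eef_rot: [[0.984, 0.178, 0.0], [0.178, -0.984, -0.0], [0.0, 0.0, -1.0]]
wrist_force: [-0.3, 0.2, 1.0]
gripper_width: 0.0467
```

Call:
{"name": "servo_tool", "arguments": {
  "moves": [
    [[255,0,0,0,0],[255,0,0,0,0],[255,0,0,0,0],[255,0,0,0,0],[255,0,0,0,0],[255,0,0,0,0]]
  ]
}}

```text
t: 4.1
tool_pos: [0.4594, -0.2868, 0.0625]
eef_rot: [[0.984, 0.178, 0.0], [0.178, -0.984, -0.0], [0.0, 0.0, -1.0]]
wrist_force: [0.6, -0.9, -0.5]
gripper_width: 0.0136
```

Run:
```python
from h import *
s=tool()
```

```text
t 4.1 tcp [ 0.4594 -0.2868  0.0625] yaw 10.24 F [ 0.5727 -0.9414 -0.5404] T [-0.1067 -0.0057 -0.0194] w 0.013598510089546403 q6 0.628
```

Call:
{"name": "servo_tool", "arguments": {
  "moves": [
    [[255,0,0,-20,0],[255,0,0,-60,0],[255,0,0,-100,0],[255,0,-40,-140,0],[255,20,-80,-140,0],[255,30,-120,-140,0],[255,40,-160,-140,0],[255,50,-200,-140,0],[255,52,-216,-140,0],[255,52,-216,-140,0],[255,52,-216,-140,0]]
  ]
}}

```text
t: 5.2
tool_pos: [0.472, -0.0647, 0.2024]
eef_rot: [[0.984, 0.179, -0.0], [0.179, -0.984, -0.0], [-0.0, 0.0, -1.0]]
wrist_force: [-0.2, 0.2, -1.0]
gripper_width: 0.0132
```

Run:
```python
from h import *
s=tool()
p=shot('wrist','w2.png'); C=cloud(p)
for t in('rim','stud_slot','key_tip','key_grip'):
    for r in spotter.place_of(p,t)[:2]: X=w(p,r['point']); print(t,r['p'],X,pix(p,X))
d=np.hypot(C[...,0]-.531,C[...,1]+.054); m=(d<.03)&(C[...,2]>.105)&(C[...,2]<.118)
print(m.sum(),cv2.minEnclosingCircle(C[m][:,:2].astype(np.float32)),np.median(C[m][:,2]))
c=pix(p,[.531,-.054,.109]).astype(int); print(c)
im=cv2.imread('pics/w2.png')
a=cv2.resize(im[max(0,c[1]-70):c[1]+70,c[0]-90:c[0]+90],None,fx=4,fy=4,interpolation=cv2.INTER_CUBIC)
cv2.imwrite('pics/w2s.png',a)
```

```text
t 5.2 tcp [ 0.472  -0.0647  0.2024] yaw 10.31 F [-0.2177  0.2098 -1.0129] T [ 0.025   0.0252 -0.0245] w 0.013156349944585147 q6 1.02
rim 0.84 [ 0.5363 -0.0472  0.1028] [308.8327 117.3845]
stud_slot 0.86 [ 0.5299 -0.0532  0.1074] [315.3362 128.1057]
key_tip 0.97 [ 0.3334 -0.3347  0.03  ] [526.2879 339.5543]
key_grip 0.79 [ 0.296  -0.3883  0.0061] [545.5353 358.137 ]
key_grip 0.66 [ 0.4748 -0.0678  0.2208] [324.2226 272.7756]
1440 ((0.5319961905479431, -0.052542027086019516), 0.01807757094502449) 0.10829083114374795
[316 126]
```

View pics/w2.png

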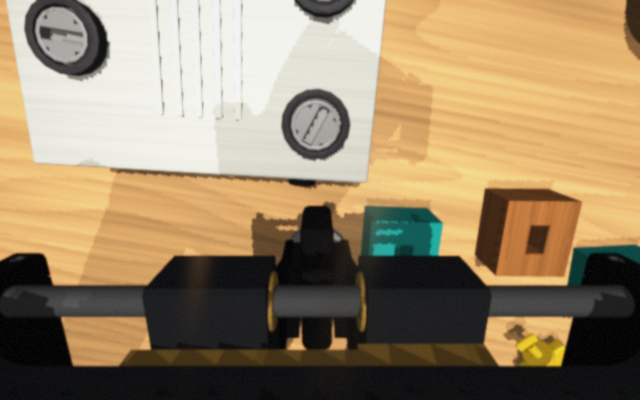

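```bash
cat >> h.py <<'E'
def rect(p,cx,cy,z,half,n):
    g=np.array([[cx-half,cy-half],[cx+half,cy-half],[cx+half,cy+half],[cx-half,cy+half]])
    src=np.float32([pix(p,[a,b,z]) for a,b in g]); dst=np.float32([[0,0],[n,0],[n,n],[0,n]])
    return cv2.warpPerspective(p['img'],cv2.getPerspectiveTransform(src,dst),(n,n),flags=cv2.INTER_CUBIC) # col=x,row=y
E
python3 - <<'E'
from h import *
p=shot('wrist'); C=cloud(p)
s=state(); E=s['eef_rot']
T=(C-s['tool_pos'])@E
m=(np.abs(T[...,0])<.05)&(np.abs(T[...,1])<.012)&(T[...,2]<-.02)&(T[...,2]>-.042)&(p['z_map']>0)
P=T[m]; print('handle in tool',m.sum(),P.min(0),P.max(0),np.median(P,0))
for lo in (-.034,-.032,-.03,-.028,-.026,-.022):
    q=P[(P[:,2]>lo-.001)&(P[:,2]<lo+.001)]; print(lo,len(q), q.min(0) if len(q) else '',q.max(0) if len(q) else '')
im=rect(p,.532,-.0525,.109,.03,480); cv2.imwrite('pics/r2.png',cv2.flip(cv2.cvtColor(im,cv2.COLOR_RGB2BGR),0))
E
```

```text
handle in tool 3686 [-0.03   -0.012  -0.0419] [ 0.0293  0.012  -0.02  ] [ 0.0098 -0.0001 -0.0306]
-0.034 56 [-0.011  -0.0116 -0.0349] [ 0.0102  0.0118 -0.0331]
-0.032 904 [-0.0289 -0.0119 -0.033 ] [ 0.0283  0.0119 -0.031 ]
-0.03 1819 [-0.03  -0.012 -0.031] [ 0.0289  0.0118 -0.029 ]
-0.028 286 [-0.029  -0.0118 -0.029 ] [ 0.0292  0.0115 -0.027 ]
-0.026 124 [-0.0155 -0.012  -0.027 ] [ 0.0293  0.012  -0.025 ]
-0.022 94 [ 0.009  -0.0118 -0.023 ] [ 0.0292  0.0119 -0.021 ]
```

View pics/r2.png

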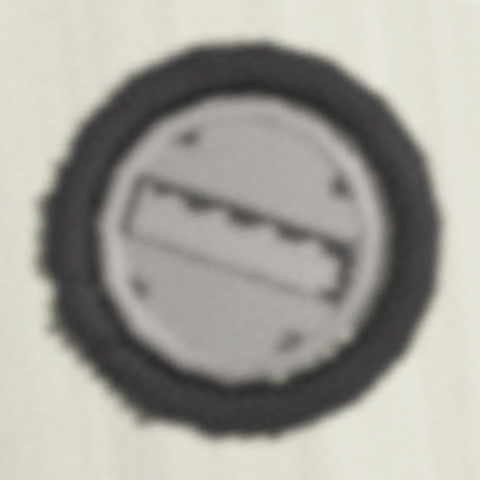

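Call:
{"name": "servo_tool", "arguments": {
  "moves": [
    [[255,40,10,0,-1.75],[255,80,20,0,-1.75],[255,110,24,0,-1.75],[255,110,24,0,-1.75],[255,110,24,0,-1.75],[255,110,24,0,-1.75],[255,110,24,0,-1.75],[255,110,24,0,-1.75],[255,110,24,0,-1.75],[255,110,24,0,-1.75],[255,110,24,0,-1.75],[255,110,24,0,-1.75]]
  ]
}}

```text
t: 6.7
tool_pos: [0.5845, -0.0696, 0.2022]
eef_rot: [[-0.354, 0.935, -0.001], [0.935, 0.354, 0.0], [0.0, -0.001, -1.0]]
wrist_force: [1.1, 0.2, -1.8]
gripper_width: 0.0135
```

Call:
{"name": "servo_tool", "arguments": {
  "moves": [
    [[255,0,0,0,-0.908],[255,0,0,0,-0.908],[255,0,0,0,-0.908],[255,0,0,0,-0.908],[255,0,0,0,-0.908],[255,0,0,0,-0.908],[255,0,0,0,-0.908],[255,0,0,0,-0.908],[255,0,0,0,-0.908]]
  ]
}}

```text
t: 7.6
tool_pos: [0.5846, -0.0691, 0.2024]
eef_rot: [[-0.953, 0.303, -0.0], [0.303, 0.953, 0.0], [0.0, 0.0, -1.0]]
wrist_force: [-0.9, 0.4, -2.3]
gripper_width: 0.0137
```

Run:
```python
from h import *
s=tool()
p=shot('wrist','w3.png'); C=cloud(p); E=s['eef_rot']
for t in('rim','stud_slot'):
    for r in spotter.place_of(p,t)[:1]: X=w(p,r['point']); print(t,r['p'],X,pix(p,X))
d=np.hypot(C[...,0]-.532,C[...,1]+.052); m=(d<.03)&(C[...,2]>.105)&(C[...,2]<.118)
print(m.sum(),cv2.minEnclosingCircle(C[m][:,:2].astype(np.float32)),C[m].mean(0))
T=(C-s['tool_pos'])@E
m=(T[...,0]>.012)&(T[...,0]<.032)&(np.abs(T[...,1])<.012)&(T[...,2]<-.028)&(T[...,2]>-.034)
m&=(p['img'].max(-1)<60)
P=T[m]; print('handle in tool',m.sum(),P.min(0),P.max(0),cv2.minAreaRect(P[:,:2].astype(np.float32)))
im=cv2.flip(cv2.cvtColor(rect(p,.532,-.052,.109,.03,480),cv2.COLOR_RGB2BGR),0)
c=pix(p,[.55,-.058,.109]).astype(int); print(c)
full=cv2.resize(cv2.imread('pics/w3.png'),(480,300))
cv2.imwrite('pics/r3.png',np.vstack([im,full])[:,:])
```

```text
t 7.6 tcp [ 0.5846 -0.0691  0.2024] yaw 162.39 F [-0.8988  0.4239 -2.2749] T [ 0.1178 -0.1142  0.0026] w 0.013686608583300357 q6 -1.571
rim 0.8 [ 0.5313 -0.0489  0.1047] [320.3514 130.966 ]
stud_slot 0.16 [ 0.7016 -0.3654 -0.0014] [118.3088 333.6744]
1402 ((0.531498908996582, -0.05237874761223793), 0.01795068383216858) [ 0.5312 -0.0522  0.1083]
handle in tool 1304 [ 0.012  -0.0069 -0.0332] [ 0.0296  0.007  -0.028 ] ((0.020778127014636993, 8.666282519698143e-05), (0.017639687284827232, 0.013861951418220997), 0.7612019777297974)
[316 159]
```

View pics/r3.png

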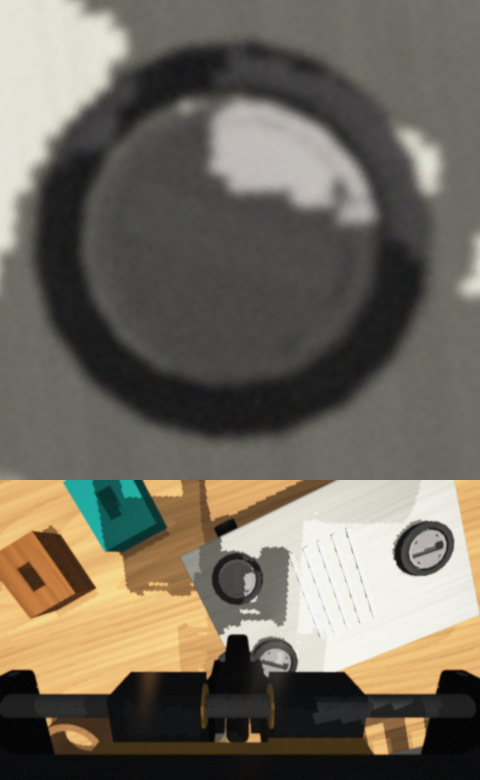

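Call:
{"name": "servo_tool", "arguments": {
  "moves": [
    [[255,30,0,0,0],[255,55.5,0,10,0],[255,55.5,0,30,0],[255,55.5,0,34,0],[255,55.5,0,34,0],[255,55.5,0,34,0]]
  ]
}}

```text
t: 8.35
tool_pos: [0.5329, -0.0527, 0.1692]
eef_rot: [[-0.954, 0.3, 0.002], [0.3, 0.954, -0.001], [-0.002, -0.0, -1.0]]
wrist_force: [0.7, -0.2, -1.5]
gripper_width: 0.0138
```

Run:
```python
from h import *
s=tool()
for n in('scene','top'):
    p=shot(n,f'{n}4.png'); c=pix(p,[.532,-.052,.115]).astype(int)
    a=cv2.imread(f'pics/{n}4.png')[c[1]-35:c[1]+35,c[0]-50:c[0]+50]
    cv2.imwrite(f'pics/{n}4c.png',cv2.resize(a,(400,280),interpolation=cv2.INTER_CUBIC))
cv2.imwrite('pics/v4.png',np.hstack([cv2.imread(f'pics/{n}4c.png') for n in('scene','top')]))
```

```text
t 8.35 tcp [ 0.5329 -0.0527  0.1692] yaw 162.52 F [ 0.6694 -0.1642 -1.5178] T [ 0.0965 -0.1648  0.0092] w 0.013822607238365226 q6 -1.573
```

View pics/v4.png

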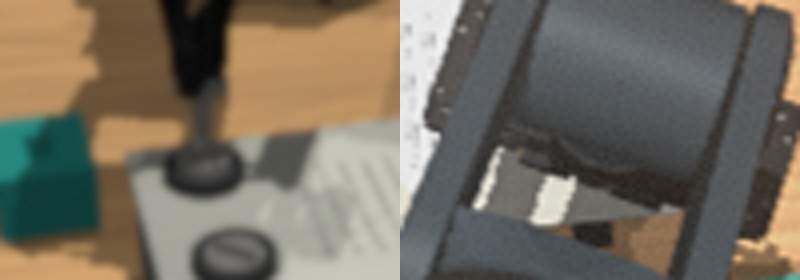

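Call:
{"name": "servo_tool", "arguments": {
  "moves": [
    [[255,1.5,0,4,0],[255,1.5,0,8,0],[255,1.5,0,11,0],[255,1.5,0,14,0],[255,1.5,0,15,0],[255,1.5,0,15,0]]
  ]
}}

```text
t: 9.05
tool_pos: [0.5301, -0.0517, 0.1533]
eef_rot: [[-0.954, 0.3, -0.001], [0.3, 0.954, 0.0], [0.001, 0.0, -1.0]]
wrist_force: [-0.3, -0.1, -2.1]
gripper_width: 0.0137
```

Call:
{"name": "servo_tool", "arguments": {
  "moves": [
    [[255,-0.8,0,1,0],[255,-0.8,0,2,0],[255,-0.8,0,3,0],[255,-0.8,0,3,0]]
  ]
}}

```text
t: 9.45
tool_pos: [0.5313, -0.0521, 0.1509]
eef_rot: [[-0.954, 0.3, 0.001], [0.3, 0.954, -0.0], [-0.001, 0.0, -1.0]]
wrist_force: [0.1, 0.0, 0.8]
gripper_width: 0.0138
```

Call:
{"name": "servo_tool", "arguments": {
  "moves": [
    [[255,0,0,1,0],[255,0,0,1.5,0],[255,0,0,1.5,0]]
  ]
}}

```text
t: 9.75
tool_pos: [0.5314, -0.0521, 0.1502]
eef_rot: [[-0.954, 0.3, 0.001], [0.3, 0.954, -0.0], [-0.001, -0.0, -1.0]]
wrist_force: [-2.0, 0.8, 7.3]
gripper_width: 0.0139
```

Call:
{"name": "servo_tool", "arguments": {
  "moves": [
    [[255,0,0,0,0.12],[255,0,0,0,0.24],[255,0,0,0,0.36],[255,0,0,0,0.48],[255,0,0,0,0.6],[255,0,0,0,0.72],[255,0,0,0,0.75],[255,0,0,0,0.75]]
  ]
}}

```text
t: 10.55
tool_pos: [0.532, -0.0524, 0.1502]
eef_rot: [[-0.493, 0.87, 0.003], [0.87, 0.493, -0.001], [-0.002, 0.002, -1.0]]
wrist_force: [-0.3, -0.1, 7.6]
gripper_width: 0.0138
```

Run:
```python
from h import *
tool()
```

```text
t 10.55 tcp [ 0.532  -0.0524  0.1502] yaw 119.55 F [-0.3255 -0.0639  7.5627] T [-0.0586  0.0079 -0.024 ] w 0.013805152268664918 q6 -0.823
```

Call:
{"name": "servo_tool", "arguments": {
  "moves": [
    [[255,0,0,0.3,0.08],[255,0,0,0.3,0.16],[255,0,0,0.3,0.16]]
  ]
}}

```text
t: 10.85
tool_pos: [0.5321, -0.0525, 0.1501]
eef_rot: [[-0.347, 0.938, 0.003], [0.938, 0.347, -0.001], [-0.002, 0.002, -1.0]]
wrist_force: [0.1, 0.6, 6.8]
gripper_width: 0.0138
```

Call:
{"name": "servo_tool", "arguments": {
  "moves": [
    [[255,0,0,0,0.06],[255,0,0,0,0.12],[255,0,0,0,0.12]]
  ]
}}

```text
t: 11.15
tool_pos: [0.5321, -0.0525, 0.1499]
eef_rot: [[-0.233, 0.972, 0.003], [0.972, 0.233, -0.001], [-0.002, 0.002, -1.0]]
wrist_force: [-0.6, -0.4, 5.7]
gripper_width: 0.014
```

Call:
{"name": "servo_tool", "arguments": {
  "moves": [
    [[255,0,0,0.6,0.05],[255,0,0,0.6,0.1],[255,0,0,0.6,0.1]]
  ]
}}

```text
t: 11.45
tool_pos: [0.532, -0.0525, 0.1489]
eef_rot: [[-0.136, 0.991, 0.003], [0.991, 0.136, -0.001], [-0.001, 0.002, -1.0]]
wrist_force: [0.9, -1.7, 3.8]
gripper_width: 0.0139
```

Call:
{"name": "servo_tool", "arguments": {
  "moves": [
    [[255,0,0,0,0.05],[255,0,0,0,0.1],[255,0,0,0,0.1]]
  ]
}}

```text
t: 11.75
tool_pos: [0.532, -0.0525, 0.1485]
eef_rot: [[-0.037, 0.999, 0.002], [0.999, 0.037, -0.001], [-0.001, 0.002, -1.0]]
wrist_force: [1.1, -1.3, 3.3]
gripper_width: 0.0141
```

Call:
{"name": "servo_tool", "arguments": {
  "moves": [
    [[255,0,0,0.7,0],[255,0,0,1.4,0],[255,0,0,1.4,0]]
  ]
}}

```text
t: 12.05
tool_pos: [0.5319, -0.0524, 0.1469]
eef_rot: [[-0.037, 0.999, 0.002], [0.999, 0.037, -0.001], [-0.001, 0.002, -1.0]]
wrist_force: [1.4, -1.4, 2.2]
gripper_width: 0.0137
```

Call:
{"name": "servo_tool", "arguments": {
  "moves": [
    [[255,0,0,1,0],[255,0,0,2,0],[255,0,0,2.7,0],[255,0,0,2.7,0]]
  ]
}}

```text
t: 12.45
tool_pos: [0.5316, -0.0522, 0.1443]
eef_rot: [[-0.036, 0.999, 0.001], [0.999, 0.036, -0.0], [-0.001, 0.001, -1.0]]
wrist_force: [3.3, -2.3, 4.3]
gripper_width: 0.0137
```

Call:
{"name": "servo_tool", "arguments": {
  "moves": [
    [[255,0,0,0.7,0],[255,0,0,1,0],[255,0,0,1,0]]
  ]
}}

```text
t: 12.75
tool_pos: [0.5317, -0.0523, 0.1442]
eef_rot: [[-0.036, 0.999, 0.002], [0.999, 0.036, -0.001], [-0.001, 0.002, -1.0]]
wrist_force: [1.1, -1.2, 9.4]
gripper_width: 0.0138
```

Call:
{"name": "servo_tool", "arguments": {
  "moves": [
    [[255,0,0,0.6,0],[255,0,0,0.6,0],[255,0,0,-0.5,-0.12],[255,0,0,-4,-0.12],[255,0,0,-12,-0.12],[255,0,0,-30,-0.12],[255,0,0,-60,-0.12],[255,0,0,-60,-0.12],[255,0,0,-60,-0.12]]
  ]
}}

```text
t: 13.65
tool_pos: [0.5299, -0.0515, 0.2027]
eef_rot: [[-0.154, 0.988, -0.002], [0.988, 0.154, 0.001], [0.001, -0.002, -1.0]]
wrist_force: [-0.6, -0.5, -1.9]
gripper_width: 0.0141
```

Run:
```python
from h import *
s=tool()
p=shot('scene','scene5.png'); c=pix(p,[.56,-.05,.105]).astype(int)
a=cv2.imread('pics/scene5.png')[c[1]-60:c[1]+40,c[0]-70:c[0]+70]
cv2.imwrite('pics/v5.png',cv2.resize(a,None,fx=5,fy=5,interpolation=cv2.INTER_CUBIC))
C=cloud(p)
for x,y in((.5317,-.0523),(.6308,-.0429),(.5592,.132)):
    m=(np.hypot(C[...,0]-x,C[...,1]-y)<.014)&(C[...,2]>.08)&(C[...,2]<.125); print('scene',m.sum(),np.percentile(C[m][:,2],[25,50,75]))
p=shot('wrist','w5.png'); C=cloud(p)
for x,y in((.5317,-.0523),(.6308,-.0429),(.5592,.132)):
    m=(np.hypot(C[...,0]-x,C[...,1]-y)<.014)&(C[...,2]>.08)&(C[...,2]<.125); print('wrist',m.sum(),np.percentile(C[m][:,2],[25,50,75]) if m.any() else '')
```

```text
t 13.65 tcp [ 0.5299 -0.0515  0.2027] yaw 98.89 F [-0.6171 -0.4789 -1.8608] T [-0.0044 -0.0606 -0.0144] w 0.014067481588392211 q6 -0.462
scene 48 [0.1003 0.1022 0.1028]
scene 62 [0.1004 0.1016 0.1023]
scene 52 [0.1003 0.1022 0.1032]
wrist 547 [0.0919 0.1007 0.1013]
wrist 911 [0.0972 0.101  0.1016]
wrist 0
```

View pics/v5.png

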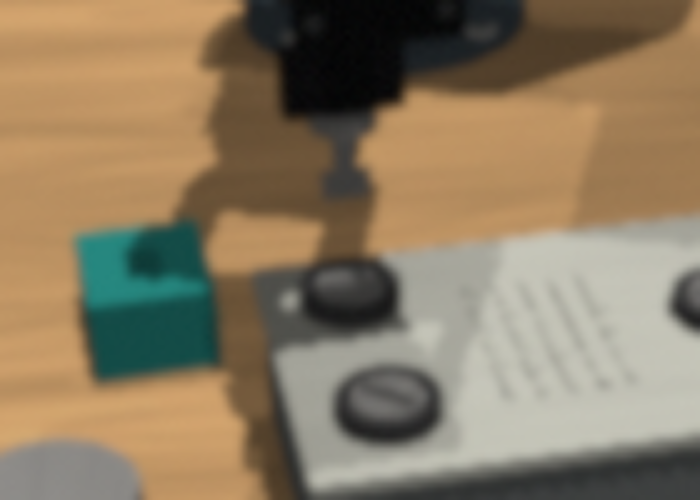

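Call:
{"name": "servo_tool", "arguments": {
  "moves": [
    [[255,-44,-21,0,0.15],[255,-88,-42,0,0.3],[255,-132,-63,0,0.45],[255,-176,-84,0,0.6],[255,-210,-100,0,0.75],[255,-221.6,-105.9,0,0.9],[255,-221.6,-105.9,0,1.05],[255,-221.6,-105.9,0,1.2],[255,-221.6,-105.9,0,1.35],[255,-221.6,-105.9,0,1.5],[255,-221.6,-105.9,0,1.547],[255,-221.6,-105.9,0,1.547]]
  ]
}}

```text
t: 14.95
tool_pos: [0.4598, -0.2865, 0.2014]
eef_rot: [[0.984, 0.179, -0.003], [0.179, -0.984, 0.003], [-0.002, -0.003, -1.0]]
wrist_force: [0.4, 0.4, -2.0]
gripper_width: 0.0134
```

Call:
{"name": "servo_tool", "arguments": {
  "moves": [
    [[255,0,0,40,0],[255,0,0,70,0],[255,0,0,75,0],[255,0,0,75,0]]
  ]
}}

```text
t: 15.35
tool_pos: [0.4601, -0.2866, 0.1268]
eef_rot: [[0.984, 0.179, -0.003], [0.179, -0.984, 0.003], [-0.002, -0.003, -1.0]]
wrist_force: [0.2, -0.1, -0.8]
gripper_width: 0.0137
```

Run:
```python
from h import *
s=tool()
p=shot('wrist','w6.png'); C=cloud(p); E=s['eef_rot']
T=(C-s['tool_pos'])@E
m=(T[...,0]>.012)&(T[...,0]<.035)&(np.abs(T[...,1])<.012)&(T[...,2]<-.026)&(T[...,2]>-.036)&(p['img'].max(-1)<60)
P=T[m]; print('handle in tool',m.sum(),P.min(0),P.max(0),np.median(P[:,2]),cv2.minAreaRect(P[:,:2].astype(np.float32)))
m=(np.hypot(C[...,0]-.459,C[...,1]+.288)<.07)&(C[...,2]>.044)&(C[...,2]<.056)
print('holder',cv2.minAreaRect(C[m][:,:2].astype(np.float32)),np.median(C[m][:,2]))
q=shot('scene','s6.png')
c=pix(q,[.46,-.29,.06]).astype(int)
a=cv2.resize(cv2.imread('pics/s6.png')[c[1]-50:c[1]+50,c[0]-60:c[0]+60],(480,400),interpolation=cv2.INTER_CUBIC)
b=cv2.imread('pics/w6.png')[:400,220:420]
cv2.imwrite('pics/v6.png',np.hstack([a,b]))
```

```text
t 15.35 tcp [ 0.4601 -0.2866  0.1268] yaw 10.33 F [ 0.1962 -0.0986 -0.7747] T [-0.043  -0.0314 -0.0317] w 0.013714378306453088 q6 0.627
handle in tool 1335 [ 0.012  -0.0072 -0.0327] [ 0.0292  0.0068 -0.026 ] -0.030511850335725232 ((0.020577911287546158, -0.00012533878907561302), (0.017189260572195053, 0.013967476785182953), 0.6274027824401855)
holder ((0.4588610529899597, -0.28797584772109985), (0.08016365766525269, 0.0701945573091507), 9.849320411682129) 0.04935658851262951
```

View pics/v6.png

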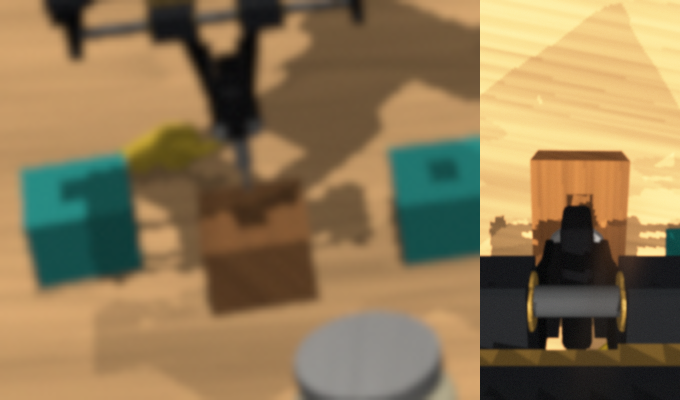

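Call:
{"name": "servo_tool", "arguments": {
  "moves": [
    [[255,-1,0.4,15,0],[255,-1,0.4,30,0],[255,-1,0.4,45,0],[255,-1,0.4,58,0],[255,-1,0.4,62,0],[255,-1,0.4,63.5,0],[255,-1,0.4,63.5,0]]
  ]
}}

```text
t: 16.15
tool_pos: [0.4603, -0.2883, 0.065]
eef_rot: [[0.984, 0.179, 0.001], [0.179, -0.984, -0.001], [0.001, 0.001, -1.0]]
wrist_force: [0.1, -0.1, -1.8]
gripper_width: 0.0138
```

Call:
{"name": "servo_tool", "arguments": {
  "moves": [
    [[255,0,0,0.6,0],[255,0,0,0.6,0],[255,0,0,0.6,0]]
  ]
}}

```text
t: 16.45
tool_pos: [0.4601, -0.2881, 0.0643]
eef_rot: [[0.984, 0.179, 0.001], [0.179, -0.984, -0.0], [0.0, 0.001, -1.0]]
wrist_force: [0.1, -1.1, -2.0]
gripper_width: 0.0136
```

Call:
{"name": "servo_tool", "arguments": {
  "moves": [
    [[255,-0.6,0,0.7,0],[255,-0.6,0,1.4,0],[255,-0.6,0,1.4,0]]
  ]
}}

```text
t: 16.75
tool_pos: [0.4593, -0.288, 0.0625]
eef_rot: [[0.984, 0.179, -0.0], [0.179, -0.984, 0.0], [-0.0, -0.0, -1.0]]
wrist_force: [-0.1, 0.4, -1.5]
gripper_width: 0.0135
```

Call:
{"name": "servo_tool", "arguments": {
  "moves": [
    [[255,0,0,0.5,0],[255,0,0,0.5,0]]
  ]
}}

```text
t: 16.95
tool_pos: [0.4593, -0.288, 0.0625]
eef_rot: [[0.984, 0.179, -0.0], [0.179, -0.984, -0.0], [-0.0, 0.0, -1.0]]
wrist_force: [-0.3, 1.0, 2.8]
gripper_width: 0.0137
```

Call:
{"name": "servo_tool", "arguments": {
  "moves": [
    [[255,0,0,-0.4,0],[0,0,0,-0.4,0],[0,0,0,-0.4,0],[0,0,0,-0.4,0],[0,0,0,-0.4,0],[0,0,0,-0.4,0],[0,0,0,-0.4,0],[0,0,0,-0.4,0]]
  ]
}}

```text
t: 17.75
tool_pos: [0.4594, -0.288, 0.0624]
eef_rot: [[0.984, 0.179, 0.0], [0.179, -0.984, 0.0], [0.0, -0.0, -1.0]]
wrist_force: [0.3, 0.2, 0.5]
gripper_width: 0.062
```

Call:
{"name": "servo_tool", "arguments": {
  "moves": [
    [[0,0,0,-10,0],[0,0,0,-40,0],[0,0,0,-80,0],[0,0,0,-120,0],[0,0,0,-145,0],[0,0,0,-145,0],[0,0,0,-145,0]]
  ]
}}

```text
t: 18.45
tool_pos: [0.4593, -0.288, 0.2083]
eef_rot: [[0.984, 0.179, 0.001], [0.179, -0.984, -0.001], [0.001, 0.001, -1.0]]
wrist_force: [1.0, 0.7, -0.3]
gripper_width: 0.0868
```

Run:
```python
from h import *
s=tool()
p=shot('wrist','w7.png'); C=cloud(p)
m=(np.hypot(C[...,0]-.458,C[...,1]+.289)<.05)&(C[...,2]>.085)&(C[...,2]<.12)
P=C[m]; print('handle',m.sum(),cv2.minAreaRect(P[:,:2].astype(np.float32)),np.median(P[:,2]),P[:,2].max())
m=(np.hypot(C[...,0]-.458,C[...,1]+.288)<.07)&(C[...,2]>.044)&(C[...,2]<.056)
print('holder',cv2.minAreaRect(C[m][:,:2].astype(np.float32)))
q=shot('scene','s7.png')
a=cv2.resize(cv2.imread('pics/s7.png')[100:300,120:440],(640,400),interpolation=cv2.INTER_CUBIC)
b=cv2.imread('pics/w7.png')[:400,220:380]
cv2.imwrite('pics/v7.png',np.hstack([a,b]))
for t in('jar','mug','carton','taperoll'):
    for z in (shot('top'),):
        for r in spotter.place_of(z,t)[:1]: print(t,r['p'],w(z,r['point']))
```

```text
t 18.45 tcp [ 0.4593 -0.288   0.2083] yaw 10.31 F [ 0.9554  0.6788 -0.3339] T [0.0305 0.0064 0.0188] w 0.08676253267095019 q6 0.625
handle 1115 ((0.45903828740119934, -0.28766024112701416), (0.05926962569355965, 0.013365405611693859), 10.69579792022705) 0.0930408915057328 0.09590686261142672
holder ((0.45902806520462036, -0.2879413366317749), (0.0800551325082779, 0.0702388659119606), 9.831595420837402)
jar 0.72 [ 0.747 -0.181  0.   ]
mug 0.77 [0.3579 0.3627 0.0006]
carton 0.94 [0.7284 0.3457 0.0005]
taperoll 0.56 [ 0.7019 -0.3679 -0.0015]
```

View pics/v7.png

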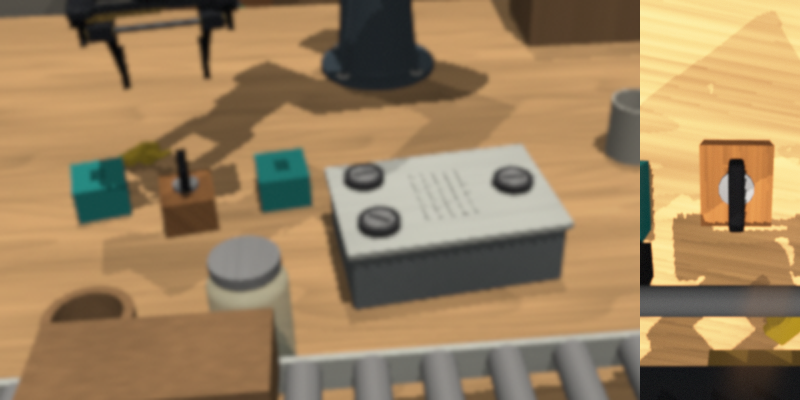

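Run:
```python
from h import *
p=shot('top'); C=cloud(p)
for x,y in((.5317,-.0523),(.6308,-.0429),(.5592,.132)):
    m=(np.hypot(C[...,0]-x,C[...,1]-y)<.014)&(C[...,2]>.08)&(C[...,2]<.125); print('top',m.sum(),np.percentile(C[m][:,2],[25,50,75]))
print(arm.finish_job())
```

```text
top 96 [0.0937 0.1002 0.1025]
top 93 [0.0947 0.1001 0.1022]
top 95 [0.0945 0.101  0.1026]
the job is handed in; nothing more can be done
None
```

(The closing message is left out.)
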